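# Load the sealed reagent bottles into the analyser carrier

### The job

Load the three sealed (capped) reagent bottles into the carrier for the analyser: the large round one into the large round pocket, the small round one into the small round pocket and the square one into the square pocket, each standing upright on the pocket floor. Keep the bottles upright throughout, and leave the three opened bottles without caps standing where they are.

Things in the scene. Friction and masses are not known exactly. Their poses are not given: they have to be found in the camera images.
- large_round_capped: Sealed large round reagent bottle, to be loaded: a white plastic cylinder 50 mm in diameter, straight sides up to 56 mm above the bench, then a grey screw cap 36 mm in diameter, top at 76 mm; about 150 g. Stands upright on the bench. Origin: centre of its underside, z up.
- small_round_capped: Sealed small round reagent bottle, to be loaded: a slim white plastic cylinder 28 mm in diameter, straight sides up to 51 mm above the bench, then a grey screw cap 23 mm in diameter, top at 66 mm; about 50 g. Stands upright on the bench. Origin: centre of its underside, z up.
- square_capped: Sealed square reagent bottle, to be loaded: a white plastic block 40 x 40 mm in plan, flat sides up to 56 mm above the bench, then a grey screw cap 30 mm in diameter, top at 71 mm; about 120 g. Stands upright on the bench. Origin: centre of its underside, z up. Its x and y axes are square to its flat sides.
- large_round_open: Opened, used large round bottle without a cap, not to be loaded: same body as the sealed one (a white plastic cylinder 50 mm in diameter, straight sides up to 56 mm), then a bare white neck 32 mm in diameter with a dark open mouth, top at 73 mm. Stands upright on the bench. Origin: centre of its underside, z up.
- small_round_open: Opened, used small round bottle without a cap, not to be loaded: same body as the sealed one (a slim white plastic cylinder 28 mm in diameter, straight sides up to 51 mm), then a bare white neck 19 mm in diameter with a dark open mouth, top at 63 mm. Stands upright on the bench. Origin: centre of its underside, z up.
- square_open: Opened, used square bottle without a cap, not to be loaded: same body as the sealed one (a white plastic block 40 x 40 mm in plan, flat sides up to 56 mm), then a bare white neck 26 mm in diameter with a dark open mouth, top at 68 mm. Stands upright on the bench. Origin: centre of its underside, z up.
- carrier: Fixed aluminium reagent carrier plate, 285 mm (its x) by 104 mm (its y), 8 mm thick, with a low rim to 14 mm along each long side. The three grey pockets stand on it in a row along its x axis, 88 mm apart, in any order. Origin: centre of its underside, on the bench; the far or near end may point anywhere within about 25 degrees of straight ahead.
- large_round_pocket: Fixed pocket of the carrier for the large round bottle: a round grey plastic cup, inside diameter 68 mm, outside 74 mm; 18 mm high, open above, floor 4 mm thick. Origin: centre of its underside, 8 mm above the bench (inner floor at 4 mm, rim at 18 mm above the origin). Its axes are parallel to those of the carrier.
- small_round_pocket: Fixed pocket of the carrier for the small round bottle: a round grey plastic cup, inside diameter 46 mm, outside 52 mm; 18 mm high, open above, floor 4 mm thick. Origin: centre of its underside, 8 mm above the bench (inner floor at 4 mm, rim at 18 mm above the origin). Its axes are parallel to those of the carrier.
- square_pocket: Fixed pocket of the carrier for the square bottle: a square grey plastic cup, inside 56 x 56 mm, outside 62 x 62 mm, sides along its x and y axes; 18 mm high, open above, floor 4 mm thick. Origin: centre of its underside, 8 mm above the bench (inner floor at 4 mm, rim at 18 mm above the origin). Its axes are parallel to those of the carrier.
Things that resemble listed ones, but are neither listed nor needed, are in the scene too. Leave any pink or red look-alike of the small_round_capped alone.

How it is judged (in metres and radians):
At the end, for the whole second after the job is handed in: Each capped bottle stands in its own pocket (centre within 14 mm of the pocket centre, underside within 6 mm of the pocket floor, upright within 0.12 rad), released and at rest; each open bottle is upright, at rest and within 30 mm of where it started (horizontal distance between large_round_capped and large_round_pocket below 0.014 m and z of large_round_capped in the frame of large_round_pocket below 0.01 m and angle between each of large_round_capped, large_round_open, small_round_capped, small_round_open, square_capped, square_open's own z axis and vertical below 0.12 rad and linear speed of each of large_round_capped, large_round_open, small_round_capped, small_round_open, square_capped, square_open below 0.02 m/s and angular speed of each of large_round_capped, small_round_capped, square_capped below 0.3 rad/s and distance of each of large_round_open, small_round_open, square_open from where it was at the start of the episode below 0.03 m and horizontal distance between small_round_capped and small_round_pocket below 0.014 m and z of small_round_capped in the frame of small_round_pocket below 0.01 m and horizontal distance between square_capped and square_pocket below 0.014 m and z of square_capped in the frame of square_pocket below 0.01 m); the robot touches nothing.
It fails at once if a sealed bottle is tipped by more than 0.7 rad (angle between any of large_round_capped, small_round_capped, square_capped's own z axis and vertical above 0.7 rad).
It fails at once if an opened bottle is moved more than 30 mm or tipped (distance of any of large_round_open, small_round_open, square_open from where it was at the start of the episode above 0.03 m or angle between any of large_round_open, small_round_open, square_open's own z axis and vertical above 0.5 rad).
It also fails if it takes over 83 s, if anything falls off the work surface, if the arm or the gripper's body presses on something with over 40 N, if the wrist force passes 120 N, or if a joint passes its speed limit or range.

### The arm

A 6-joint arm with a two-finger parallel gripper is mounted at the origin on the work surface. World frame = base frame: x ahead of the robot, y to its left, z up, the work surface at z = 0. Lengths are in mm, angles in rad, forces in N, time in s.
With the tool pointing down it reaches from about 300 to 775 mm from the base axis. Payload 14.6 kg.
Tool frame: the origin (TCP) lies at the very end of the fingers, on their centre line; the grasp point (between the pads) lies 19 mm behind it; z points along the fingers, y is the line along which they close (so a half turn about z gives the same grasp; the last joint's range is limited). The gripper opens to 94 mm and grips with 3 to 60 N. Pads are 16 mm wide; open, the fingers measure 119 mm over their backs; the gripper's body (75 mm by 177 mm) begins 78 mm behind the grasp point.
Start: joints at [-1.175, 0.3, 1.521, -0, 1.321, -0.067], TCP at [245.542, -492.136, 205.446] pointing down, gripper open.
Joint ranges: [-3.03, 3.03], [-0.79, 2.21], [0.23, 2.52], [-1.04, 4.18], [0, 3.07], [-2.55, 2.55]. Speed limits (rad/s): [2.22, 2.22, 2.57, 3.14, 3.14, 3.14].

### API

Orientations are given as [roll, pitch, yaw] about the fixed x, y, z axes, in that order (R = Rz(yaw) Ry(pitch) Rx(roll)).
In Python, from cell import manip, camera, get_calibration gives the robot as it stands. The module is installed in compiled form; this text tells all that it offers.
- The arm moves only by the tool jog_arm, never from a script. Its argument "plan" is one flat list of numbers, 6 for each row, row after row: the shift along the world's x, y, z in m, then the turn, a rotation vector about the world's x, y, z in degrees. A call has 1 to 20 rows; each row is the pose to reach, as a shift and turn from the pose commanded when the call began; what a row does not reach only later rows make up. A row lasts 1/10 s, in which the tool goes at most 50 mm and 8.59 degrees, less where a joint would pass 70% of its speed; a pose out of reach is approached as far as the arm can. A call with a gripper value outside its range is refused whole. "claw" is the finger opening in m, from 0 to 0.094, set as the call begins (left out, the last holds). The fingers move at their own pace and stop on an object; "force" is the grip in N (left out, the last holds). Time passes only in rows, so rows that repeat a pose let the fingers close. It gives the time, the measured TCP pose, the force, the opening and the grip force at its end, in the units of the state.
- manip.read_state(): the state, without advancing time (a new reading comes with each control period).
- camera(name): name is "side" or "top" or "wrist"; returns (picture, depth): 480x640x3 uint8, red, green, blue; 480x640 float32, mm along the optical axis (not along the pixel's ray), 0 where there is no reading.
- get_calibration(name): a dict with "fx", "fy", "cx", "cy" (pixels), "origin" and "attitude" of the camera in the world. Camera axes: x right, y down, z forward; pixel columns grow to the right and rows downward; lengths in mm; the calibration is good to about 2 mm. A picture is of the moment at which its call begins: read the wrist's pose just before it. get_calibration takes no time and is no camera call; for the wrist camera it gives the pose at the moment of the call.
- manip.sign_off(): hands the job in; it is judged then, once.
The state is a dict: "clock": time; "joints": joint angles; "qd": joint speeds; "effort": joint torques, N m; "eef_pos": TCP position; "eef_rot": TCP orientation; "wrist_force": force on the tool from outside, world axes, zero at the start; "moment": the same for the moment, N m; "finger_gap": finger opening in mm; "finger_force": force on a finger pad.
Only numpy, scipy, OpenCV 4.12 (cv2) and the standard library are available. Lean on these libraries where they do the work, as an engineer would, in place of code of your own. Each camera call takes 0.05 s, during which the arm holds its last target. There are 200 camera calls.

## Working session

There is one attempt and no reset: what is moved stays moved. The work goes in short steps, Python scripts to look and compute and a tool call to move; the robot and the scene stay as the last step left them, time stands still between calls to the robot, and variables do not carry over. Pictures are saved under pics/ and viewed, at most 14 in all, crops included, and the job is handed in when it is done.

Besides the shell and the picture viewer there is one more tool, called after ">>>" as a command line: name --argument value ..., lists and objects as JSON in quotes. jog_arm: Moves the arm, as the interface text tells. Its arguments: {"type":"object","properties":{"plan":{"type":"array"},"claw":{"type":"number"},"force":{"type":"number"}},"required":["plan"]}

```bash
mkdir -p pics; cat > h.py <<'E'
from cell import manip, camera, get_calibration
import numpy as np, cv2
from scipy.spatial.transform import Rotation as R
def shot(n,f=None):
    c=get_calibration(n); p,d=camera(n)
    if f: cv2.imwrite('pics/'+f,p[:,:,::-1]); np.savez('pics/'+f[:-4],p=p,d=d,**{k:np.array(v) for k,v in c.items()})
    return p,d,c
def att(c):
    a=np.array(c['attitude'],float)
    if a.shape==(3,3): return a
    return R.from_euler('xyz',a).as_matrix() if a.size==3 else R.from_quat(a).as_matrix()
def pt(c,u,v,z):  # pixel to plane of height z
    r=att(c)@np.array([(u-c['cx'])/c['fx'],(v-c['cy'])/c['fy'],1]); o=np.array(c['origin'],float)
    return o+r*(z-o[2])/r[2]
def cloud(c,d):
    v,u=np.mgrid[:480,:640]
    P=np.stack([(u-c['cx'])/c['fx']*d,(v-c['cy'])/c['fy']*d,d],-1)@att(c).T+np.array(c['origin'],float)
    P[d==0]=np.nan; return P
E
python3 - <<'E'
from h import *
for n in ('top','side'):
    p,d,c=shot(n,n+'1.png'); print(c)
print(manip.read_state())
E
```

```text
{'fx': 542.7044803831284, 'fy': 542.7044803831284, 'cx': 324.80503633614444, 'cy': 243.12968603315574, 'origin': array([ 424.04641857,   10.58187072, 1024.32667959]), 'attitude': array([-3.05492523, -0.00320937, -1.59418783])}
{'fx': 487.1214959674375, 'fy': 487.1214959674375, 'cx': 311.4569957501176, 'cy': 233.60777405418042, 'origin': array([295.68232479, 647.91471425, 437.46641803]), 'attitude': array([-2.10149342,  0.00534157, -2.81138251])}
{'clock': 0.1, 'joints': array([-1.17458452e+00,  3.00404098e-01,  1.52150021e+00, -1.03219884e-05,
        1.32070057e+00, -6.65765203e-02]), 'qd': array([-4.77640754e-05,  3.86604665e-04, -4.35780953e-03, -1.41626466e-04,
       -1.31934224e-03, -6.28021828e-04]), 'effort': array([ 2.16499975e-03, -5.32634532e+01, -3.53283226e+01,  7.09803100e-02,
        2.34612718e-02, -6.41365727e-05]), 'eef_pos': array([ 245.46283369, -491.93170174,  204.95729106]), 'eef_rot': array([-3.14058201e+00, -5.73645246e-05,  4.62790857e-01]), 'wrist_force': array([ 0.36489491,  0.4816572 , -0.1624756 ]), 'moment': array([ 0.01716558, -0.00508059,  0.01227439]), 'finger_force': 0.0, 'finger_gap': 94.20513651557027}
```

View pics/top1.png

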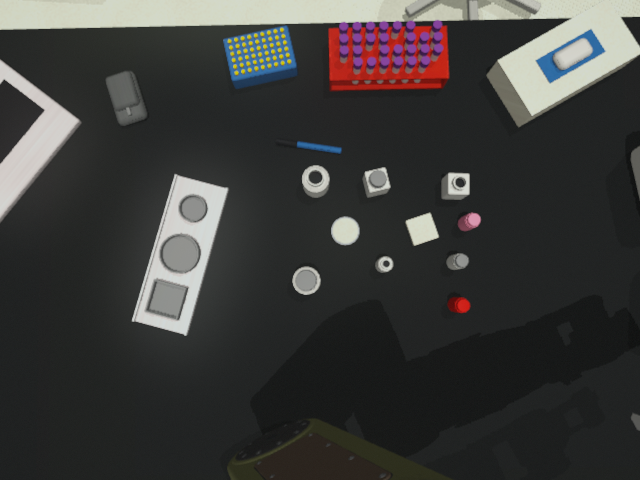

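View pics/side1.png

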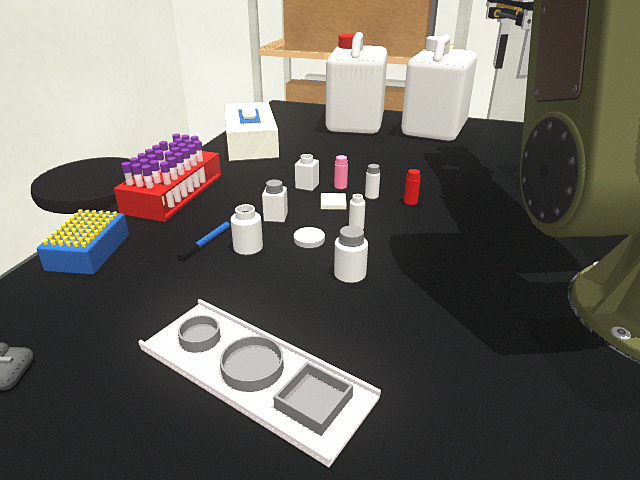

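Top-image candidates:
- **Large:** grey-capped (306,280), open with dark mouth (316,180), flat white disc (345,231).
- **Square:** grey-capped (376,182), open (456,186), flat white square (422,229).
- **Small:** grey-capped (458,261), open (384,264), pink (470,221), red (460,305).

I choose the grey-capped ones. The pockets are small (193,208), large (181,253) and square (167,299). I'll check with a crop and measure.

```bash
python3 - <<'E'
from h import *
f=np.load('pics/top1.npz'); c={k:f[k] for k in('fx','fy','cx','cy','origin','attitude')}
P=cloud(c,f['d']); p=f['p']
print('table z',np.nanmedian(P[330:350,120:250,2]), np.nanmedian(P[200:225,380:395,2]))
for n,u,v,zt in [('LC',306,280,76),('LO',316,180,73),('SqC',376,182,71),('SqO',456,186,68),('SmC',458,261,66),('SmO',384,264,63),('pink',470,221,66),('red',460,305,66),('disc',345,231,10),('sq',422,229,10)]:
    w=P[v-18:v+19,u-18:u+19].reshape(-1,3); 
    top=w[w[:,2]>zt-7]; body=w[(w[:,2]>30)]
    print(n,pt(c,u,v,zt)[:2].round(),'zmax',np.nanmax(w[:,2]).round(1),'top mid',(np.nanmin(top,0)/2+np.nanmax(top,0)/2).round() if len(top) else '',len(top))
    if n in('SqC','SqO'):
        s=w[(w[:,2]>50)&(w[:,2]<60)][:,:2].astype(np.float32); print(cv2.minAreaRect(s))
# carrier pockets
for n,u,v in [('sm',193,208),('lg',181,253),('sq',167,299)]: print(n,pt(c,u,v,26)[:2].round(1), P[v,u].round(1))
m=((P[...,2]>4)&(P[...,2]<40)&(np.mgrid[:480,:640][1]<240)&(np.mgrid[:480,:640][0]>165)&(np.mgrid[:480,:640][1]>125)&(np.mgrid[:480,:640][0]<345))
print('carrier rect',cv2.minAreaRect(P[m][:,:2].astype(np.float32)))
a=cv2.resize(p[150:320,280:490],None,fx=3.5,fy=3.5,interpolation=2)[:,:,::-1]; cv2.imwrite('pics/crop1.png',a)
E
```

```text
table z -1.7946001899808834 -2.182501919882725
LC [443.  40.] zmax 80.3 top mid [442.  41.  75.] 321
LO [620.  19.] zmax 74.8 top mid [625.  21.  70.] 99
SqC [614. -88.] zmax 74.5 top mid [622. -91.  69.] 216
((621.4063720703125, -91.30872344970703), (40.54936218261719, 39.978065490722656), 12.005847930908203)
SqO [ 604. -231.] zmax 69.6 top mid [ 611. -238.   65.] 78
((611.0133056640625, -238.18643188476562), (39.194828033447266, 40.096073150634766), 86.65546417236328)
SmC [ 470. -229.] zmax 66.7 top mid [ 471. -236.   63.] 130
SmO [468. -98.] zmax 65.8 top mid [ 469. -102.   61.] 54
pink [ 541. -254.] zmax 68.4 top mid [ 543. -260.   64.] 129
red [ 393. -229.] zmax 67.7 top mid [ 392. -235.   64.] 132
disc [534. -33.] zmax 15.6 top mid [534. -29.   9.] 638
sq [ 535. -178.] zmax 15.3 top mid [ 534. -178.    9.] 714
sm [581.7 248.3] [584.  251.7  11.6]
lg [498.6 270.6] [499.9 275.3   7.8]
sq [414.8 296.2] [414.7 299.8  13.5]
carrier rect ((489.74139404296875, 267.52227783203125), (316.246826171875, 198.91964721679688), 0.9414252638816833)
```

View pics/crop1.png

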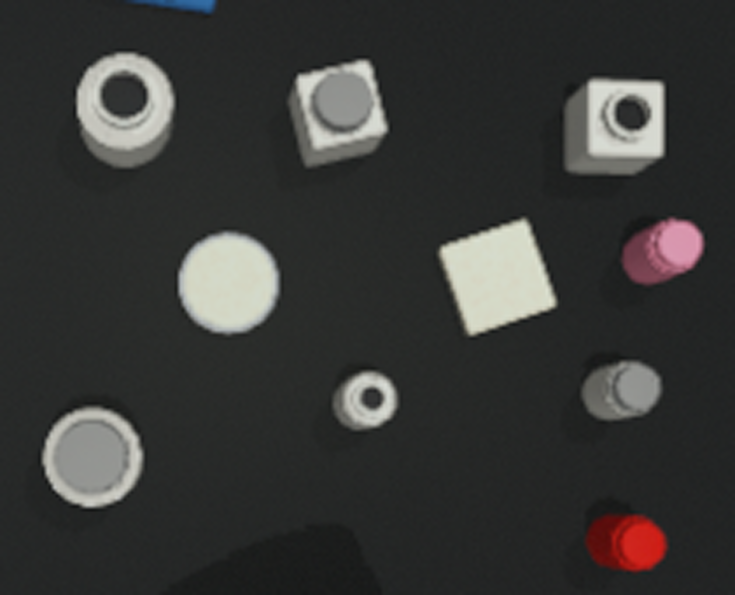

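The crop confirms the choice: at crop px, grey caps are at (92,457) large, (342,100) square and (636,388) small. The dark-mouthed ones are open, and pink and red are decoys.

World estimates:

| Item | Position (mm) | Yaw |
|---|---|---|
| Small bottle | (471,-236) | – |
| Large bottle | (442,41) | – |
| Square bottle | (621,-91) | 12° |
| Pockets: small / large / square | (582,248) / (499,271) / (415,296) | -16° |

The pocket spacing comes out at 86 to 88 mm, as it should. I'll go above the small bottle first, with tool yaw 164° so the fingers close across the carrier.

>>> jog_arm --plan '[0.03,0.035,0,0,0,0,0.06,0.07,0,0,0,0,0.09,0.105,0,0,0,0,0.12,0.14,0,0,0,8,0.15,0.175,0,0,0,16,0.18,0.21,0,0,0,24,0.21,0.24,0,0,0,32,0.225,0.256,0,0,0,40,0.225,0.256,0,0,0,48,0.225,0.256,0,0,0,56,0.225,0.256,0,0,0,64,0.225,0.256,0,0,0,72,0.225,0.256,0,0,0,80,0.225,0.256,0,0,0,88,0.225,0.256,0,0,0,96,0.225,0.256,0,0,0,104,0.225,0.256,0,0,0,112,0.225,0.256,0,0,0,120,0.225,0.256,0,0,0,129,0.225,0.256,0,0,0,137.5]' --claw 0.07 --force 15

```text
clock: 2.1
eef_pos: [470.4, -236.1, 205.1]
eef_rot: [3.141, -0.001, 2.863]
wrist_force: [0.0, -0.1, 0.3]
finger_gap: 70.2
finger_force: 0.0
```

```bash
python3 - <<'E'
from h import *
s=manip.read_state(); print(s['clock'],s['eef_pos'],np.degrees(s['eef_rot']),s['joints'].round(2),s['finger_gap'])
p,d,c=shot('wrist','w1.png'); print(c); P=cloud(c,d)
m=(P[...,2]>58)&(np.hypot(P[...,0]-471,P[...,1]+236)<30); q=P[m]; print(m.sum(), (np.nanmin(q,0)/2+np.nanmax(q,0)/2), np.ptp(q,axis=0))
E
```

```text
2.1 [ 470.42209515 -236.05435338  205.12894147] [ 1.79991617e+02 -3.59844490e-02  1.64059495e+02] [-0.53  0.25  1.59 -0.    1.31 -1.83] 70.2156483974527
{'fx': 338.7859497863116, 'fy': 338.7859497863116, 'cx': 317.4813163993704, 'cy': 237.94246263161156, 'origin': array([ 399.83484054, -216.94090153,  384.89459464]), 'attitude': array([2.88099325e+00, 1.79063898e-04, 1.29153956e+00])}
16560 [ 462.12826201 -229.58175193  200.66530131] [ 41.79036693  43.95580866 285.27735268]
```

View pics/w1.png

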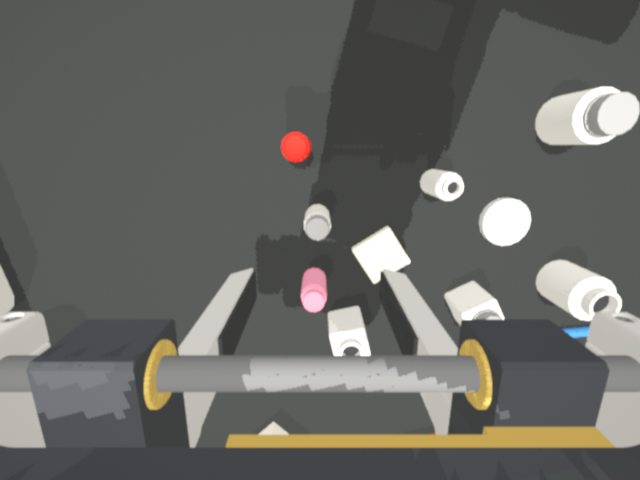

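The wrist view shows the small grey-capped bottle with its cap at (317,230), pink at (314,295), red at (295,147), and the fingertips at about (245,270) and (395,270).

```bash
cat >> h.py <<'E'
def load(f):
    z=np.load('pics/'+f+'.npz'); return z['p'],z['d'],{k:z[k] for k in('fx','fy','cx','cy','origin','attitude')}
def mid(P,x,y,lo,hi,r=30):
    q=P[(P[...,2]>lo)&(P[...,2]<hi)&(np.hypot(P[...,0]-x,P[...,1]-y)<r)]
    return len(q),((q.min(0)+q.max(0))/2).round(1),np.ptp(q,axis=0).round(1)
E
python3 - <<'E'
from h import *
p,d,c=load('w1'); P=cloud(c,d)
print(pt(c,317,230,66),P[230,317],P[222,317])
print(mid(P,471,-236,62,72),mid(P,471,-236,62,72,60))
E
```

```text
[ 473.78419493 -238.69002291   66.        ] [ 473.78472513 -238.69017885   65.99771361] [ 466.14697895 -236.49680664   66.13637236]
(420, array([ 471.8, -238.3,   65.4]), array([22.5, 22.2,  6.6])) (420, array([ 471.8, -238.3,   65.4]), array([22.5, 22.2,  6.6]))
```

>>> jog_arm --plan '[0.0015,-0.0022,-0.03,0,0,0,0.0015,-0.0022,-0.065,0,0,0,0.0015,-0.0022,-0.1,0,0,0,0.0015,-0.0022,-0.13,0,0,0,0.0015,-0.0022,-0.155,0,0,0,0.0015,-0.0022,-0.172,0,0,0,0.0015,-0.0022,-0.181,0,0,0,0.0015,-0.0022,-0.181,0,0,0,0.0015,-0.0022,-0.181,0,0,0]'

```text
clock: 3.05
eef_pos: [472.3, -238.5, 25.1]
eef_rot: [-3.141, 0.001, 2.856]
wrist_force: [-0.2, 0.2, 0.8]
finger_gap: 70.1
finger_force: 0.0
```

>>> jog_arm --plan '[0,0,0,0,0,0,0,0,0,0,0,0,0,0,0,0,0,0,0,0,0,0,0,0,0,0,0,0,0,0,0,0,0,0,0,0,0,0,0,0,0,0,0,0,0,0,0,0,0,0,0,0,0,0,0,0,0,0,0,0]' --claw 0.015 --force 15

```text
clock: 4.05
eef_pos: [472.1, -238.3, 24.4]
eef_rot: [-3.142, 0.0, 2.857]
wrist_force: [0.8, 0.3, 1.0]
finger_gap: 27.6
finger_force: 15.0
```

>>> jog_arm --plan '[0,0,0.015,0,0,0,0,0,0.045,0,0,0,0,0,0.08,0,0,0,0,0,0.11,0,0,0,0.002,0.01,0.13,0,0,0,0.006,0.03,0.14,0,0,0,0.014,0.06,0.14,0,0,0,0.022,0.095,0.14,0,0,0,0.03,0.135,0.14,0,0,0,0.039,0.175,0.14,0,0,0,0.048,0.215,0.14,0,0,0,0.057,0.255,0.14,0,0,0,0.067,0.295,0.14,0,0,0,0.076,0.335,0.14,0,0,0,0.085,0.375,0.14,0,0,0,0.094,0.41,0.14,0,0,0,0.101,0.445,0.14,0,0,0,0.106,0.468,0.14,0,0,0,0.109,0.481,0.14,0,0,0,0.11,0.486,0.14,0,0,0]'

```text
clock: 6.05
eef_pos: [582.0, 248.4, 164.1]
eef_rot: [-3.141, -0.0, 2.858]
wrist_force: [-0.3, -0.1, -0.3]
finger_gap: 27.5
finger_force: 15.0
```

```bash
python3 - <<'E'
from h import *
p,d,c=shot('wrist','w2.png'); s=manip.read_state(); print(s['clock'],s['eef_pos'],np.degrees(s['eef_rot']),s['finger_gap'])
E
```

```text
6.1 [582.03800212 248.20027592 164.13658218] [-1.79985018e+02 -1.86962277e-02  1.63737911e+02] 27.58070082156086
```

View pics/w2.png

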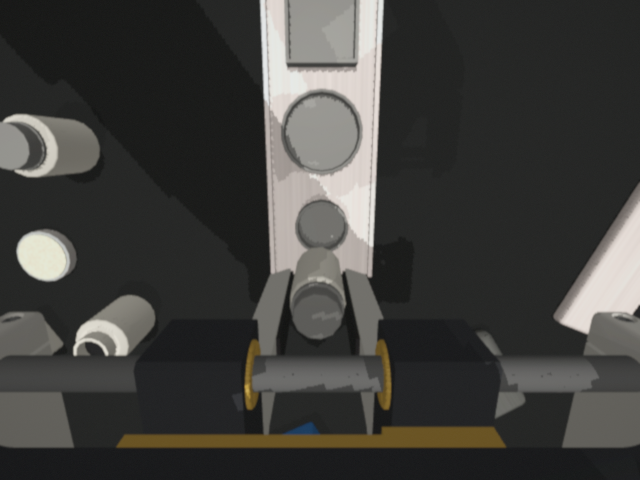

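The view shows the small pocket at (321,225), the large at (321,131) and the square's near edge at y≈66. The held bottle is upright.

```bash
python3 - <<'E'
from h import *
p,d,c=load('w2'); P=cloud(c,d)
a=pt(c,321,225,26);b=pt(c,321.5,131.5,26); print(a,b,a-b,np.hypot(*(a-b)[:2]))
v=np.degrees(np.arctan2(*(a-b)[1::-1])); print('yaw',v)
for n,x,y,r in(('s',582,248,34),('l',499,271,44),('q',415,296,46)): print(n,mid(P,x,y,22,31,r))
# square near edge & carrier sides
print(pt(c,287,66,26),pt(c,357,66,26)); print(pt(c,265,100,14),pt(c,275,270,14),pt(c,380,60,14),pt(c,372,270,14))
E
```

```text
[581.44582095 250.80067638  26.        ] [499.14633741 275.09835803  26.        ] [ 82.29948353 -24.29768165   0.        ] 85.81131815357949
yaw -16.448440923359726
s (464, array([583.3, 250.2,  25.3]), array([50.5, 51.1,  6.6]))
l (955, array([499.3, 274.8,  25.3]), array([73.7, 73.1,  6.5]))
q (872, array([422.6, 297.2,  25.3]), array([61.5, 71.5,  6.6]))
[439.4831583  261.64072085  26.        ] [456.29346855 319.08516916  26.        ]
[457.9993583  233.67573611  14.        ] [616.52596092 191.25355353  14.        ] [455.23686461 341.7351638   14.        ] [644.64585074 287.49138533  14.        ]
```

>>> jog_arm --plan '[0.0015,0.0018,-0.02,0,0,0,0.0015,0.0018,-0.05,0,0,0,0.0015,0.0018,-0.08,0,0,0,0.0015,0.0018,-0.1,0,0,0,0.0015,0.0018,-0.113,0,0,0,0.0015,0.0018,-0.12,0,0,0,0.0015,0.0018,-0.124,0,0,0,0.0015,0.0018,-0.127,0,0,0,0.0015,0.0018,-0.127,0,0,0,0.0015,0.0018,-0.127,0,0,0]'

```text
clock: 7.1
eef_pos: [583.8, 249.5, 38.1]
eef_rot: [3.141, 0.001, 2.857]
wrist_force: [1.2, -0.7, -0.5]
finger_gap: 27.3
finger_force: 15.0
```

>>> jog_arm --plan '[0,0,0,0,0,0,0,0,0,0,0,0,0,0,0,0,0,0,0,0,0,0,0,0,0,0,0,0,0,0]' --claw 0.06

```text
clock: 7.6
eef_pos: [583.5, 249.5, 37.5]
eef_rot: [3.142, 0.0, 2.857]
wrist_force: [-0.3, 0.3, -0.4]
finger_gap: 59.6
finger_force: 0.0
```

>>> jog_arm --plan '[0,0,0.02,0,0,0,0,0,0.05,0,0,0,0,0,0.085,0,0,0,0,0,0.125,0,0,0,-0.015,-0.02,0.155,0,0,0,-0.035,-0.05,0.165,0,0,0,-0.055,-0.08,0.165,0,0,0,-0.075,-0.11,0.165,0,0,0,-0.095,-0.14,0.165,0,0,0,-0.115,-0.17,0.165,0,0,0,-0.132,-0.195,0.165,0,0,0,-0.1415,-0.2085,0.165,0,0,0,-0.1415,-0.2085,0.165,0,0,0,-0.1415,-0.2085,0.165,0,0,0]' --claw 0.09

```text
clock: 9.0
eef_pos: [442.6, 41.3, 202.7]
eef_rot: [3.141, 0.001, 2.857]
wrist_force: [0.6, 0.3, -0.0]
finger_gap: 89.7
finger_force: 0.0
```

```bash
python3 - <<'E'
from h import *
s=manip.read_state();p,d,c=shot('wrist','w3.png'); print(s['clock'],s['eef_pos'],np.degrees(s['eef_rot']),s['finger_gap'])
P=cloud(c,d); print(mid(P,442,41,70,80),mid(P,442,41,50,60,34))
p,d,c=shot('side','side2.png'); P=cloud(c,d); print(mid(P,583,250,60,85,25))
t,td,tc=shot('top'); P=cloud(tc,td); print(mid(P,583,250,70,85,25))
cv2.imwrite('pics/side2c.png',cv2.resize(p[200:480,100:420],None,fx=2,fy=2)[:,:,::-1])
E
```

```text
9.0 [442.5743404   41.31806563 202.66416945] [1.79980204e+02 2.95269277e-02 1.63679126e+02] 89.72324663002377
(1128, array([442.8,  39.3,  74.4]), array([35.3, 35.2,  8.7])) (625, array([443. ,  39.6,  55.1]), array([49.1, 49.2,  9.7]))
(479, array([582.7, 253.4,  70.6]), array([26.8, 25. , 21. ]))
(131, array([582.6, 249.8,  75.4]), array([22.6, 21.9,  9.6]))
```

View pics/side2c.png

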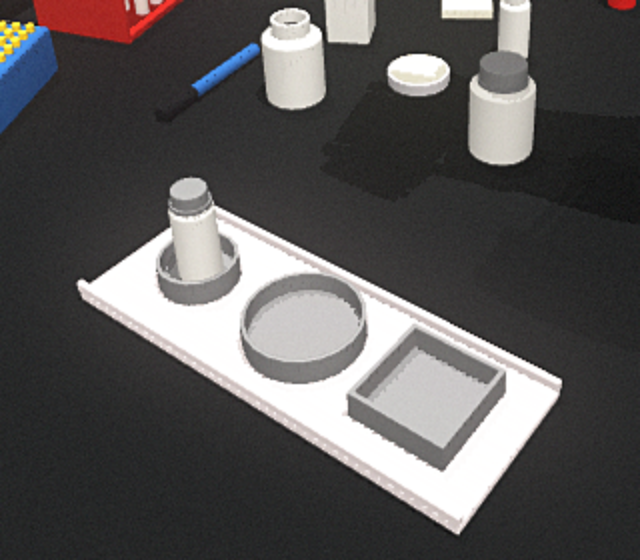

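The side crop shows the small bottle upright in its pocket (190,230 in the crop). The large bottle measures (443,39.5), so next I descend and grip.

>>> jog_arm --plan '[0.0003,-0.0018,-0.025,0,0,0,0.0003,-0.0018,-0.06,0,0,0,0.0003,-0.0018,-0.095,0,0,0,0.0003,-0.0018,-0.125,0,0,0,0.0003,-0.0018,-0.15,0,0,0,0.0003,-0.0018,-0.168,0,0,0,0.0003,-0.0018,-0.178,0,0,0,0.0003,-0.0018,-0.178,0,0,0,0.0003,-0.0018,-0.178,0,0,0]'

```text
clock: 10.05
eef_pos: [442.8, 39.4, 25.0]
eef_rot: [3.141, 0.001, 2.858]
wrist_force: [0.1, -0.3, -0.2]
finger_gap: 90.0
finger_force: 0.0
```

>>> jog_arm --plan '[0,0,0,0,0,0,0,0,0,0,0,0,0,0,0,0,0,0,0,0,0,0,0,0,0,0,0,0,0,0,0,0,0,0,0,0,0,0,0,0,0,0,0,0,0,0,0,0]' --claw 0.038 --force 25

```text
clock: 10.85
eef_pos: [442.4, 39.2, 24.6]
eef_rot: [3.142, 0.0, 2.857]
wrist_force: [-1.1, 1.8, 2.9]
finger_gap: 49.5
finger_force: 25.0
```

>>> jog_arm --plan '[0,0,0.015,0,0,0,0,0,0.04,0,0,0,0,0,0.07,0,0,0,0.003,0.012,0.092,0,0,0,0.009,0.036,0.1,0,0,0,0.017,0.068,0.1,0,0,0,0.025,0.102,0.1,0,0,0,0.033,0.137,0.1,0,0,0,0.041,0.17,0.1,0,0,0,0.048,0.2,0.1,0,0,0,0.053,0.222,0.1,0,0,0,0.056,0.233,0.1,0,0,0,0.057,0.236,0.1,0,0,0,0.057,0.236,0.1,0,0,0,0.057,0.236,0.1,0,0,0]'

```text
clock: 12.35
eef_pos: [499.3, 274.3, 124.4]
eef_rot: [-3.141, -0.0, 2.856]
wrist_force: [0.2, -0.1, -2.0]
finger_gap: 49.5
finger_force: 25.0
```

>>> jog_arm --plan '[0,0,-0.015,0,0,0,0,0,-0.04,0,0,0,0,0,-0.06,0,0,0,0,0,-0.073,0,0,0,0,0,-0.08,0,0,0,0,0,-0.084,0,0,0,0,0,-0.087,0,0,0,0,0,-0.087,0,0,0,0,0,-0.087,0,0,0]'

```text
clock: 13.25
eef_pos: [499.6, 275.3, 38.0]
eef_rot: [3.141, 0.001, 2.857]
wrist_force: [0.5, 0.5, -1.6]
finger_gap: 49.2
finger_force: 25.0
```

>>> jog_arm --plan '[0,0,-0.001,0,0,0,0,0,-0.001,0,0,0,0,0,-0.001,0,0,0,0,0,-0.001,0,0,0]' --claw 0.08

```text
clock: 13.65
eef_pos: [499.4, 275.2, 36.6]
eef_rot: [3.141, 0.0, 2.857]
wrist_force: [-0.1, -0.1, 0.0]
finger_gap: 77.6
finger_force: 0.0
```

>>> jog_arm --plan '[0,0,0.02,0,0,0,0,0,0.05,0,0,0,0,0,0.09,0,0,0,0,0,0.13,0,0,0,0.005,-0.015,0.16,0,0,4,0.015,-0.045,0.17,0,0,8,0.025,-0.08,0.17,0,0,12,0.037,-0.115,0.17,0,0,16,0.049,-0.15,0.17,0,0,20,0.061,-0.185,0.17,0,0,24,0.073,-0.22,0.17,0,0,28,0.085,-0.255,0.17,0,0,28.3,0.097,-0.29,0.17,0,0,28.3,0.108,-0.325,0.17,0,0,28.3,0.116,-0.35,0.17,0,0,28.3,0.1215,-0.366,0.17,0,0,28.3,0.1215,-0.366,0.17,0,0,28.3,0.1215,-0.366,0.17,0,0,28.3]'

```text
clock: 15.45
eef_pos: [620.7, -90.0, 206.3]
eef_rot: [3.141, -0.0, -2.932]
wrist_force: [0.3, 0.2, 0.4]
finger_gap: 80.1
finger_force: 0.0
```

```bash
python3 - <<'E'
from h import *
s=manip.read_state();p,d,c=shot('wrist','w4.png'); print(s['clock'],s['eef_pos'],np.degrees(s['eef_rot']),s['finger_gap'],s['joints'].round(2))
P=cloud(c,d); print(mid(P,621,-91,65,75),mid(P,621,-91,50,60,34))
q=P[(P[...,2]>51)&(P[...,2]<59)&(np.hypot(P[...,0]-621,P[...,1]+91)<34)]; print(cv2.minAreaRect(q[:,:2].astype(np.float32)))
t,td,tc=shot('top'); P=cloud(tc,td); print(mid(P,583,250,70,85,25),mid(P,499,275,80,95,30))
E
```

```text
15.45 [620.69963532 -90.03744394 206.33948032] [ 1.79982486e+02 -1.08261221e-02 -1.67983808e+02] 80.07958135594602 [-0.2   0.47  1.28  0.    1.39 -1.98]
(745, array([622.5, -93.6,  69.8]), array([29.1, 29. ,  9. ])) (760, array([622.9, -93.4,  55.1]), array([46.2, 45.5,  9.9]))
((622.6871337890625, -93.73334503173828), (40.4029426574707, 39.750732421875), 12.698491096496582)
(136, array([582.6, 250.6,  75. ]), array([22.6, 22.4,  9.8])) (343, array([499.1, 275.8,  85.3]), array([33.8, 35.3, 10.3]))
```

View pics/w4.png

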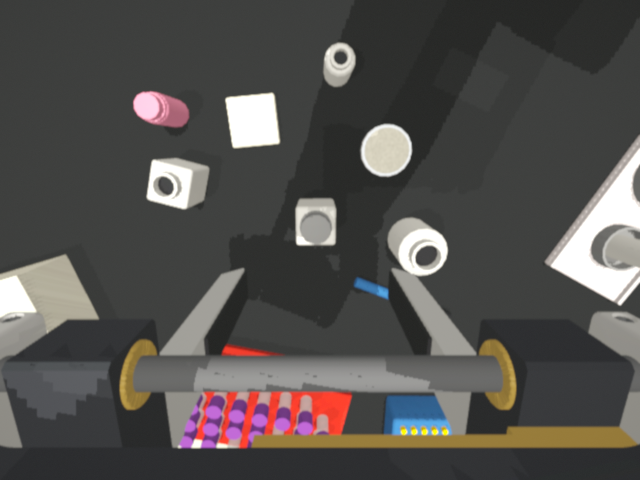

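The square grey-capped bottle is at (316,225), aligned with the fingers. The open ones at (180,183) and (418,250) are clear of them.

>>> jog_arm --plan '[0.002,-0.0036,-0.025,0,0,0.5,0.002,-0.0036,-0.06,0,0,0.5,0.002,-0.0036,-0.095,0,0,0.5,0.002,-0.0036,-0.125,0,0,0.5,0.002,-0.0036,-0.152,0,0,0.5,0.002,-0.0036,-0.172,0,0,0.5,0.002,-0.0036,-0.182,0,0,0.5,0.002,-0.0036,-0.182,0,0,0.5,0.002,-0.0036,-0.182,0,0,0.5]'

```text
clock: 16.45
eef_pos: [623.4, -94.1, 25.6]
eef_rot: [-3.141, 0.001, -2.923]
wrist_force: [-0.6, -0.3, 0.5]
finger_gap: 80.2
finger_force: 0.0
```

>>> jog_arm --plan '[0,0,0,0,0,0,0,0,0,0,0,0,0,0,0,0,0,0,0,0,0,0,0,0,0,0,0,0,0,0,0,0,0,0,0,0,0,0,0,0,0,0,0,0,0,0,0,0]' --claw 0.028 --force 25

```text
clock: 17.25
eef_pos: [622.9, -94.3, 24.6]
eef_rot: [3.142, 0.0, -2.923]
wrist_force: [-1.3, 1.5, 2.8]
finger_gap: 39.9
finger_force: 25.0
```

>>> jog_arm --plan '[0,0,0.015,0,0,0,0,0,0.045,0,0,0,0,0,0.08,0,0,0,0,0,0.11,0,0,0,-0.005,0.01,0.13,0,0,-2,-0.015,0.028,0.14,0,0,-4,-0.029,0.055,0.14,0,0,-6,-0.045,0.085,0.14,0,0,-9,-0.062,0.118,0.14,0,0,-12,-0.08,0.152,0.14,0,0,-15,-0.098,0.186,0.14,0,0,-18,-0.116,0.22,0.14,0,0,-21,-0.134,0.254,0.14,0,0,-24,-0.152,0.288,0.14,0,0,-26,-0.17,0.322,0.14,0,0,-28,-0.186,0.352,0.14,0,0,-28.9,-0.198,0.375,0.14,0,0,-28.9,-0.205,0.389,0.14,0,0,-28.9,-0.208,0.394,0.14,0,0,-28.9,-0.208,0.394,0.14,0,0,-28.9]'

```text
clock: 19.25
eef_pos: [414.7, 299.7, 165.0]
eef_rot: [3.141, 0.0, 2.856]
wrist_force: [0.6, -0.2, -2.0]
finger_gap: 39.9
finger_force: 25.0
```

```bash
python3 - <<'E'
from h import *
s=manip.read_state();print(s['clock'],s['eef_pos'],np.degrees(s['eef_rot']),s['finger_gap'])
p,d,c=shot('side','side3.png'); P=cloud(c,d)
cv2.imwrite('pics/side3c.png',cv2.resize(p[150:480,60:460],None,fx=1.8,fy=1.8)[:,:,::-1])
m=(P[...,2]>22)&(P[...,2]<31)&(np.hypot(P[...,0]-415,P[...,1]-300)<48); print(m.sum(),cv2.minAreaRect(P[m][:,:2].astype(np.float32)))
E
```

```text
19.25 [414.73929611 299.72071097 164.96347397] [1.79984449e+02 2.62615305e-02 1.63654427e+02] 39.94013249559552
1025 ((414.39141845703125, 301.5902404785156), (64.78699493408203, 63.33735275268555), 73.37377166748047)
```

View pics/side3c.png

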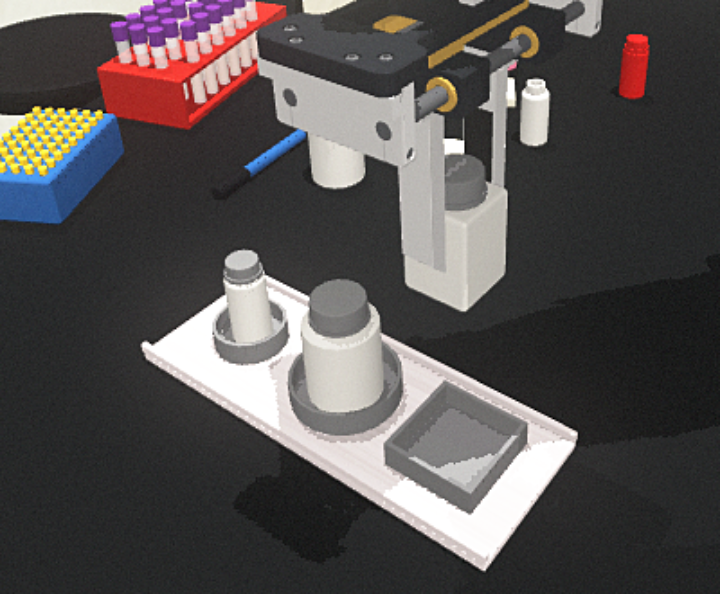

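Both round bottles stand in their pockets. The square bottle is held upright above its pocket (455,440 in the crop), which measures (414.5,300). I lower it now.

>>> jog_arm --plan '[0,0,-0.02,0,0,0,0,0,-0.05,0,0,0,0,0,-0.08,0,0,0,0,0,-0.1,0,0,0,0,0,-0.113,0,0,0,0,0,-0.12,0,0,0,0,0,-0.125,0,0,0,0,0,-0.128,0,0,0,0,0,-0.128,0,0,0,0,0,-0.128,0,0,0,0,0,-0.128,0,0,0]'

```text
clock: 20.4
eef_pos: [415.0, 299.7, 36.9]
eef_rot: [3.141, 0.0, 2.856]
wrist_force: [0.2, 0.8, -0.5]
finger_gap: 39.9
finger_force: 25.0
```

>>> jog_arm --plan '[0,0,0,0,0,0,0,0,0,0,0,0,0,0,0,0,0,0,0,0,0,0,0,0,0,0,0.02,0,0,0,0,0,0.05,0,0,0,0,0,0.09,0,0,0,0,0,0.13,0,0,0,0,-0.02,0.155,0,0,0,0,-0.06,0.165,0,0,0,0,-0.1,0.165,0,0,0,0,-0.14,0.165,0,0,0,0,-0.18,0.165,0,0,0,0,-0.2,0.165,0,0,0,0,-0.2,0.165,0,0,0,0,-0.2,0.165,0,0,0]' --claw 0.07

```text
clock: 22.0
eef_pos: [414.9, 99.8, 201.6]
eef_rot: [3.141, 0.0, 2.855]
wrist_force: [0.5, 0.2, 0.4]
finger_gap: 70.2
finger_force: 0.0
```

```bash
python3 - <<'E'
from h import *
s=manip.read_state();print(s['clock'],s['eef_pos'],s['finger_gap'])
p,d,c=shot('side','side4.png')
cv2.imwrite('pics/side4c.png',cv2.resize(p[130:480,100:460],None,fx=1.7,fy=1.7)[:,:,::-1])
t,td,tc=shot('top','top4.png'); P=cloud(tc,td); print(mid(P,583,250,70,85,25),mid(P,499,275,80,95,30),mid(P,415,300,76,92,30))
for a in [(625,21,66),(611,-238,61),(469,-102,56)]: print(mid(P,a[0],a[1],a[2],85))
E
```

```text
22.0 [414.93555526  99.7729332  201.58339953] 70.22519934682303
(135, array([581.7, 250. ,  75.1]), array([24.2, 21.4, 10. ])) (345, array([498.4, 275.7,  85.4]), array([34.7, 35.7, 10.3])) (233, array([414.1, 299.4,  80.5]), array([27.7, 29.4,  8.3]))
(95, array([625.1,  21.2,  70.8]), array([30.3, 30.5,  9.3]))
(81, array([ 610.4, -238.2,   65.3]), array([25.3, 24.7,  7.7]))
(50, array([ 468.8, -101.6,   61.7]), array([16.3, 16.6, 11. ]))
```

View pics/side4c.png

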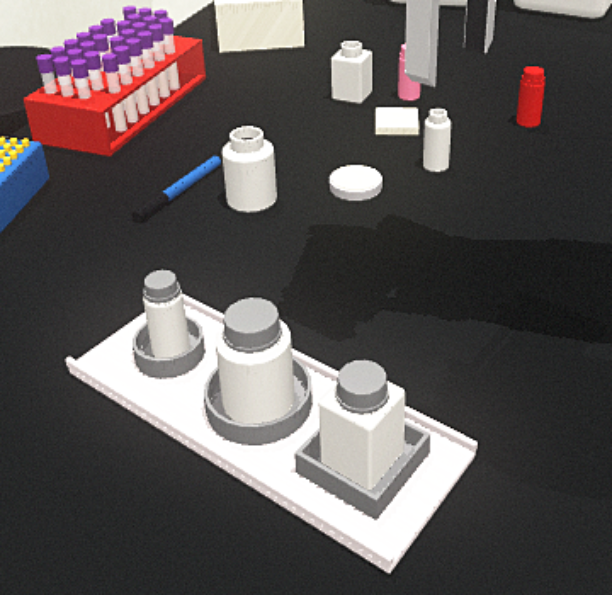

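All three bottles stand upright in their pockets (crop (165,320), (255,360) and (362,425)), and the open ones have not moved. I'm handing in.

```bash
python3 -c "from h import *; print(manip.sign_off())"
```

```text
the job is handed in; nothing more can be done
None
```

The three sealed bottles stand upright and released in their own pockets, each measuring within about 2 mm of its pocket centre; the opened bottles have not moved, and the job is handed in at about 22 s.

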